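Make up a centrifuge load: count in the blood bottles and balance the tray

ROBOT

A 6-joint arm with a two-finger parallel gripper is mounted at the origin on the work surface. World frame = base frame: x ahead of the robot, y to its left, z up, the work surface at z = 0. Lengths are in m, angles in degrees, forces in N, time in s.
With the tool pointing down it reaches from about 0.425 to 0.925 m from the base axis. Payload 12.5 kg.
Tool frame: the origin (TCP) lies at the very end of the fingers, on their centre line; the grasp point (between the pads) lies 19 mm behind it; y points along the fingers, z is the direction in which the jaws open and shut, and the axes are right-handed (so a half turn about y gives the same grasp; the last joint's range is limited). The gripper opens to 85 mm and grips with 20 to 120 N. Pads are 22 mm wide; open, the fingers measure 114 mm over their backs; the gripper's body (76 mm by 85 mm) begins 54 mm behind the grasp point. The pads swing forward as they close: fully open they stand 13 mm farther back than shut.
Start: joints at [-70.565, 28.126, 89.318, -0, 62.55, -6.05], TCP at [0.269, -0.564, 0.231] pointing down, gripper open.
Joint ranges: [-177.58, 177.58], [-47.91, 125.51], [2.72, 160], [-65.01, 245.01], [3.68, 167.84], [-153.87, 153.87]. Speed limits (degrees/s): [127.2, 127.2, 159.86, 180, 180, 180].

INTERFACE

Orientations are given as a 3x3 rotation matrix whose columns are the frame's x, y, z axes.
In Python, from rig import r gives the robot as it stands. The module is installed in compiled form; this text tells all that it offers.
- The arm moves only by the tool servo_tool, never from a script. Its argument "targets" is text: rows parted by semicolons, each of 5 numbers parted by spaces: the shift along the tool's x, y, z in mm, then the turn about the tool's y in degrees, then the opening in per cent of the stroke, from 0 (shut) to 100 (fully open). In form: dx dy dz roll claw; .... A call has 1 to 12 rows; each row shifts and turns the commanded pose from where the row before left it, along the tool's axes as they then stand; what a row does not reach is not made up. A row lasts 1/12 s, in which the tool goes at most 41.7 mm and 7.16 degrees, less where a joint would pass 70% of its speed; a pose out of reach is approached as far as the arm can. A call with a gripper value outside its range is refused whole. The fingers move at their own pace and stop on an object; the grip force is fixed at half the most. Time passes only in rows, so rows that do not move let the fingers close. It gives the time, the measured TCP pose, the force and the opening at its end, in the units of the state.
- r.state(): the state, without advancing time (a new reading comes with each control period).
- r.snapshot(name): name is "scene" or "side" or "wrist"; returns the picture (384x512x3 uint8, red, green, blue); there is no depth.
- r.camera_model(name): a dict with "intrinsics" (3x3 intrinsics, pixels), "R" (3x3) and "t" (3): a world point X has camera coordinates R X + t. Camera axes: x right, y down, z forward; pixel columns grow to the right and rows downward; lengths in m; the calibration is good to about 2 mm. The wrist camera is an equidistant fisheye: a pixel r from the principal point sees the ray r / f radians off the axis. A picture is of the moment at which its call begins: read the wrist's pose just before it. camera_model takes no time and is no camera call; for the wrist camera it gives the pose at the moment of the call.
- r.hand_in(): hands the job in, once; it reports no verdict.
Trained networks look in the newest picture that a camera, given by its name, has taken for a name from the list of things; names that differ only in an ending like _2 or _b are one class to them, and where a whole thing is asked for, a point or a joint stands for the part that bears it (a point fixed in the world has none). Each returns a list of dicts, best first, with "p" (0 to 1); they miss things now and then, are a little off and sometimes report something else, mostly with a low value. They report only what shows in the picture. A call takes as long as a camera call. They do not tell look-alikes from the thing itself.
- r.cut_out(label, camera): "pixels" (384x512 bool, what is visible of it).
- r.landmark_of(label, camera): "centre" ([x, y, z] in m, in world coordinates, good to about 4 mm: a listed point, or the origin of a listed thing).
The state is a dict: "time_s": time; "qpos": joint angles; "dq": joint speeds; "joint_efforts": joint torques, N m; "eef_pos": TCP position; "ee_rot": TCP orientation; "force": force on the tool from outside, world axes, zero at the start; "moment": the same for the moment, N m; "width": finger opening in m.
Only numpy, scipy, OpenCV 4.12 (cv2) and the standard library are available. Lean on these libraries where they do the work, as an engineer would, in place of code of your own. Each camera call takes 0.05 s, during which the arm holds its last target. There are 200 camera calls.

TASK

Make up the centrifuge load: stand every blood bottle with a big green cap upright in the tray of the spring scale, and count them in on the blue tally counter with one full press of its red lever per bottle, so that it ends showing exactly how many bottles are in the tray. Then bring the tray up to weight with brass (50 g) and aluminium (20 g) balance weights until the scale's red pointer rests inside the green band. Weights you do not need belong in their grey rack; leave the tube rack and the tip box where they are.

Things in the scene. Friction and masses are not known exactly. Their poses are not given: they have to be found in the camera images.
- pan_floor (a point): Centre of the upper surface of the floor of the scale's tray: bare aluminium, 160 (x) x 240 (y) mm outside, rim 4 mm thick standing 12 mm above the floor. x runs across the tray towards the dial, y along the tray, z up. The floor is 78 mm above the bench when the tray is empty and sinks straight down 1 mm per 10 g laid in it (soft damped spring, stop at 42 mm).
- scale: White spring scale fixed to the bench, place and yaw vary: base under the tray and, on its +x side, a housing 125 x 135 mm, 82 mm high, with the round white dial (110 mm) on top, centred at x = +150 mm. Origin: bench level under the middle of the tray; same axes as the tray.
- dial (a joint): Scale reading: angle of the red pointer on the dial. 0 rad with the tray empty, when it points along the scale's -y; turns clockwise seen from above by 0.012 rad per gram in the tray (0.48 rad per black tick, 40 g). The green band runs from 3.78 to 4.14 rad, that is from 315 to 345 g in the tray.
- counter: Blue tally counter fixed to the bench: steel base 115 (x) x 70 (y) mm, housing 82 mm high with a small white dial on top. Origin: centre of its underside; its red lever sticks out on the -x side. One full press and release of the lever advances the count by one; a half press advances it only partly and the next full press completes it. The count cannot be turned back.
- lever (a joint): Angle of the tally counter's red lever: 0 at rest (held up by its spring), 0.35 rad fully down. About 1 N on the paddle starts it, about 5 N takes it fully down; it springs back up when let go.
- paddle_top (a point): Middle of the top face of the lever's red thumb paddle, 30 x 28 mm, 74 mm above the bench at rest; a full press takes it 26 mm down. Its x axis points level to the counter's housing, whose front is 28 mm away; y is across the paddle.
- tally (a joint): Count shown by the black pointer on the tally counter's dial: 0 at the start (red tick, on the counter's -y side), then 0.628 rad (36 degrees, one tick) clockwise from above for each press.
- rack: Grey rack for the balance weights, fixed to the bench: open tray 110 (x) x 195 (y) mm outside, floor 5 mm thick, walls 5 mm thick and 14 mm high. Origin: centre of its underside, z up. The seven weights start in it in two rows along y, rows 50 mm apart, 44 mm from one to the next in a row, brass and aluminium mixed.
- bottle1: Blood bottle, closed: dark red round body 46 mm in diameter and 46 mm high with a white label, above it a green screw cap 40 mm in diameter from 46 to 66 mm height. 50 to 70 g, unknown. Origin: centre of its underside, z up. Two to four such bottles stand on the left of the bench; an absent one reads None from the start.
- bottle2: Blood bottle, closed: dark red round body 46 mm in diameter and 46 mm high with a white label, above it a green screw cap 40 mm in diameter from 46 to 66 mm height. 50 to 70 g, unknown. Origin: centre of its underside, z up. Two to four such bottles stand on the left of the bench; an absent one reads None from the start.
- bottle3: Blood bottle, closed: dark red round body 46 mm in diameter and 46 mm high with a white label, above it a green screw cap 40 mm in diameter from 46 to 66 mm height. 50 to 70 g, unknown. Origin: centre of its underside, z up. Two to four such bottles stand on the left of the bench; an absent one reads None from the start.
- bottle4: Blood bottle, closed: dark red round body 46 mm in diameter and 46 mm high with a white label, above it a green screw cap 40 mm in diameter from 46 to 66 mm height. 50 to 70 g, unknown. Origin: centre of its underside, z up. Two to four such bottles stand on the left of the bench; an absent one reads None from the start.
- brass1: Brass balance weight, 50 g: round disc 30 mm in diameter, 6 mm thick, with a grip knob 12 mm in diameter on it (slightly flared top), 28 mm high in all. Origin: centre of its underside, z up.
- brass2: Brass balance weight, 50 g: round disc 30 mm in diameter, 6 mm thick, with a grip knob 12 mm in diameter on it (slightly flared top), 28 mm high in all. Origin: centre of its underside, z up.
- brass3: Brass balance weight, 50 g: round disc 30 mm in diameter, 6 mm thick, with a grip knob 12 mm in diameter on it (slightly flared top), 28 mm high in all. Origin: centre of its underside, z up.
- brass4: Brass balance weight, 50 g: round disc 30 mm in diameter, 6 mm thick, with a grip knob 12 mm in diameter on it (slightly flared top), 28 mm high in all. Origin: centre of its underside, z up.
- alu1: Aluminium balance weight, 20 g: round disc 34 mm in diameter, 6 mm thick, with a grip knob 12 mm in diameter on it (slightly flared top), 28 mm high in all. Origin: centre of its underside, z up.
- alu2: Aluminium balance weight, 20 g: round disc 34 mm in diameter, 6 mm thick, with a grip knob 12 mm in diameter on it (slightly flared top), 28 mm high in all. Origin: centre of its underside, z up.
- alu3: Aluminium balance weight, 20 g: round disc 34 mm in diameter, 6 mm thick, with a grip knob 12 mm in diameter on it (slightly flared top), 28 mm high in all. Origin: centre of its underside, z up.
- tube_rack: Bystander: white tube rack with small green-capped blood tubes, 85 x 200 mm, 88 mm high, loose, on the far left. Origin: centre of its underside. Leave alone.
- tip_box: Bystander: navy pipette-tip box with yellow lid, 88 x 125 x 71 mm, loose, on the far right. Origin: centre of its underside. Leave alone.
Not all that is in view belongs to the job. Of the things shaped like the counter, the blue one is meant. Leave any turquoise look-alike of the alu1 alone.

How it is judged (in metres and radians):
At the end, for the whole second after the job is handed in: Every bottle present stands upright (within 0.15 rad) on the tray's floor inside the rim, at rest; the tally pointer is at the number of bottles (within 0.35 of a step) and its lever is up again; the dial pointer is at rest between 3.78 and 4.14 rad; every weight is in the tray or in its rack (x of bottle1 in the frame of pan_floor between -0.077 and 0.077 m and y of bottle1 in the frame of pan_floor between -0.117 and 0.117 m and z of bottle1 in the frame of pan_floor between -0.004 and 0.006 m and angle between each of bottle1, bottle2, bottle3, bottle4's own z axis and vertical below 0.15 rad and linear speed of each of bottle1, bottle2, bottle3, bottle4 below 0.03 m/s and x of bottle2 in the frame of pan_floor between -0.077 and 0.077 m and y of bottle2 in the frame of pan_floor between -0.117 and 0.117 m and z of bottle2 in the frame of pan_floor between -0.004 and 0.006 m and x of bottle3 in the frame of pan_floor between -0.077 and 0.077 m and y of bottle3 in the frame of pan_floor between -0.117 and 0.117 m and z of bottle3 in the frame of pan_floor between -0.004 and 0.006 m and x of bottle4 in the frame of pan_floor between -0.077 and 0.077 m and y of bottle4 in the frame of pan_floor between -0.117 and 0.117 m and z of bottle4 in the frame of pan_floor between -0.004 and 0.006 m and ((x of brass1 in the frame of pan_floor between -0.078 and 0.078 m and y of brass1 in the frame of pan_floor between -0.118 and 0.118 m and z of brass1 in the frame of pan_floor between -0.005 and 0.03 m) or (x of brass1 in the frame of rack between -0.055 and 0.055 m and y of brass1 in the frame of rack between -0.0975 and 0.0975 m and z of brass1 in the frame of rack between 0 and 0.035 m)) and ((x of brass2 in the frame of pan_floor between -0.078 and 0.078 m and y of brass2 in the frame of pan_floor between -0.118 and 0.118 m and z of brass2 in the frame of pan_floor between -0.005 and 0.03 m) or (x of brass2 in the frame of rack between -0.055 and 0.055 m and y of brass2 in the frame of rack between -0.0975 and 0.0975 m and z of brass2 in the frame of rack between 0 and 0.035 m)) and ((x of brass3 in the frame of pan_floor between -0.078 and 0.078 m and y of brass3 in the frame of pan_floor between -0.118 and 0.118 m and z of brass3 in the frame of pan_floor between -0.005 and 0.03 m) or (x of brass3 in the frame of rack between -0.055 and 0.055 m and y of brass3 in the frame of rack between -0.0975 and 0.0975 m and z of brass3 in the frame of rack between 0 and 0.035 m)) and ((x of brass4 in the frame of pan_floor between -0.078 and 0.078 m and y of brass4 in the frame of pan_floor between -0.118 and 0.118 m and z of brass4 in the frame of pan_floor between -0.005 and 0.03 m) or (x of brass4 in the frame of rack between -0.055 and 0.055 m and y of brass4 in the frame of rack between -0.0975 and 0.0975 m and z of brass4 in the frame of rack between 0 and 0.035 m)) and ((x of alu1 in the frame of pan_floor between -0.078 and 0.078 m and y of alu1 in the frame of pan_floor between -0.118 and 0.118 m and z of alu1 in the frame of pan_floor between -0.005 and 0.03 m) or (x of alu1 in the frame of rack between -0.055 and 0.055 m and y of alu1 in the frame of rack between -0.0975 and 0.0975 m and z of alu1 in the frame of rack between 0 and 0.035 m)) and ((x of alu2 in the frame of pan_floor between -0.078 and 0.078 m and y of alu2 in the frame of pan_floor between -0.118 and 0.118 m and z of alu2 in the frame of pan_floor between -0.005 and 0.03 m) or (x of alu2 in the frame of rack between -0.055 and 0.055 m and y of alu2 in the frame of rack between -0.0975 and 0.0975 m and z of alu2 in the frame of rack between 0 and 0.035 m)) and ((x of alu3 in the frame of pan_floor between -0.078 and 0.078 m and y of alu3 in the frame of pan_floor between -0.118 and 0.118 m and z of alu3 in the frame of pan_floor between -0.005 and 0.03 m) or (x of alu3 in the frame of rack between -0.055 and 0.055 m and y of alu3 in the frame of rack between -0.0975 and 0.0975 m and z of alu3 in the frame of rack between 0 and 0.035 m)) and value of joint dial between 3.78 and 4.14 rad and velocity of joint dial between -0.1 and 0.1 rad/s and value of joint lever below 0.05 rad and ((value of joint tally between 2.29 and 2.73 rad and (height (world z) of bottle2 above -1 m or value of joint lever above 9 rad) and (height (world z) of bottle3 above -1 m or value of joint lever above 9 rad) and (height (world z) of bottle4 above -1 m or value of joint lever above 9 rad)) or (value of joint tally between 1.66 and 2.1 rad and (height (world z) of bottle2 above -1 m or value of joint lever above 9 rad) and (height (world z) of bottle3 above -1 m or value of joint lever above 9 rad) and (height (world z) of bottle4 below -1 m and value of joint lever below 9 rad)) or (value of joint tally between 1.66 and 2.1 rad and (height (world z) of bottle2 above -1 m or value of joint lever above 9 rad) and (height (world z) of bottle3 below -1 m and value of joint lever below 9 rad) and (height (world z) of bottle4 above -1 m or value of joint lever above 9 rad)) or (value of joint tally between 1.04 and 1.48 rad and (height (world z) of bottle2 above -1 m or value of joint lever above 9 rad) and (height (world z) of bottle3 below -1 m and value of joint lever below 9 rad) and (height (world z) of bottle4 below -1 m and value of joint lever below 9 rad)) or (value of joint tally between 1.66 and 2.1 rad and (height (world z) of bottle2 below -1 m and value of joint lever below 9 rad) and (height (world z) of bottle3 above -1 m or value of joint lever above 9 rad) and (height (world z) of bottle4 above -1 m or value of joint lever above 9 rad)) or (value of joint tally between 1.04 and 1.48 rad and (height (world z) of bottle2 below -1 m and value of joint lever below 9 rad) and (height (world z) of bottle3 above -1 m or value of joint lever above 9 rad) and (height (world z) of bottle4 below -1 m and value of joint lever below 9 rad)) or (value of joint tally between 1.04 and 1.48 rad and (height (world z) of bottle2 below -1 m and value of joint lever below 9 rad) and (height (world z) of bottle3 below -1 m and value of joint lever below 9 rad) and (height (world z) of bottle4 above -1 m or value of joint lever above 9 rad)))); the robot touches nothing.
It fails at once if the tube rack is pushed more than 3 cm away (distance of tube_rack from where it was at the start of the episode above 0.03 m).
It fails at once if the tip box is pushed more than 3 cm away (distance of tip_box from where it was at the start of the episode above 0.03 m).
Of bottle2, bottle3, bottle4 only 1 to 3 are there at a start; the rules pass over those that are not, and their reading is None.
At some moment in a run one of bottle1, bottle2, bottle3, bottle4, brass1, brass2, brass3, brass4 may be knocked a few centimetres aside while the robot is not near it.
It also fails if it takes over 210 s, if anything falls off the work surface, if the arm or the gripper's body presses on something with over 40 N, if the wrist force passes 120 N, or if a joint passes its speed limit or range.

## Working session

There is one attempt and no reset: what is moved stays moved. The work goes in short steps, Python scripts to look and compute and a tool call to move; the robot and the scene stay as the last step left them, time stands still between calls to the robot, and variables do not carry over. Pictures are saved under pics/ and viewed, about 12 in all and at most 16, crops included, and the job is handed in when it is done.

Besides the shell and the picture viewer there is one more tool, called after "Emit:" by a JSON object that holds its "op" and its "data", one argument or row to a line. servo_tool: Moves the arm, as the interface text tells. Its arguments: {"type":"object","properties":{"targets":{"type":"string"}},"required":["targets"]}

```bash
mkdir -p pics; cat > h.py <<'E'
from rig import r
import numpy as np, cv2
def save(cam,name,crop=None,scale=1):
    im=r.snapshot(cam)
    o=im
    if crop: o=im[crop[1]:crop[3],crop[0]:crop[2]]
    if scale!=1:o=cv2.resize(o,None,fx=scale,fy=scale,interpolation=cv2.INTER_CUBIC)
    cv2.imwrite(f'pics/{name}.png',cv2.cvtColor(o,cv2.COLOR_RGB2BGR)); return im
def proj(cam,X):
    c=r.camera_model(cam);p=np.array(c['R'])@np.array(X)+np.array(c['t']);K=np.array(c['intrinsics'])
    if cam=='wrist':
        th=np.arctan2(np.hypot(p[0],p[1]),p[2]);n=p[:2]/max(1e-9,np.hypot(p[0],p[1]))*th
        return K[0,0]*n[0]+K[0,2],K[1,1]*n[1]+K[1,2]
    q=K@p;return q[0]/q[2],q[1]/q[2]
def back(cam,u,v,z):
    c=r.camera_model(cam);K=np.array(c['intrinsics']);R=np.array(c['R']);t=np.array(c['t'])
    a=np.array([(u-K[0,2])/K[0,0],(v-K[1,2])/K[1,1]])
    if cam=='wrist':
        th=np.hypot(*a);d=np.array([*(a/max(th,1e-9)*np.sin(th)),np.cos(th)])
    else: d=np.array([*a,1])
    o=-R.T@t;w=R.T@d
    return o+w*(z-o[2])/w[2]
E
python3 - <<'E'
from h import *
a=save('scene','a');b=save('side','b');
cv2.imwrite('pics/ab.png',cv2.cvtColor(np.vstack([a,b])[:, :],cv2.COLOR_RGB2BGR))
for cam in('scene','side'):
    print(cam)
    for l in['bottle1','brass1','alu1','counter','paddle_top','pan_floor','scale','rack','tube_rack','tip_box']:
        for d in r.landmark_of(l,cam):
            c=d['centre'];print(l,round(d['p'],2),np.round(c,3),np.round(proj(cam,c)))
print(r.state())
E
```

```text
scene
bottle1 0.79 [0.446 0.25  0.002] [285. 144.]
bottle1 0.64 [ 0.61   0.264 -0.001] [330. 164.]
bottle1 0.52 [0.601 0.391 0.003] [348. 139.]
bottle1 0.5 [ 0.454  0.38  -0.002] [308. 124.]
brass1 0.67 [ 0.582 -0.334  0.002] [198. 298.]
brass1 0.64 [ 0.636 -0.336  0.006] [214. 310.]
brass1 0.5 [ 0.572 -0.245  0.   ] [218. 272.]
brass1 0.42 [ 0.632 -0.289  0.001] [225. 296.]
brass1 0.41 [ 0.576 -0.199  0.006] [229. 259.]
brass1 0.27 [ 0.629 -0.247  0.004] [234. 283.]
alu1 0.67 [ 0.74  -0.327 -0.003] [249. 333.]
alu1 0.58 [ 0.629 -0.243  0.006] [235. 282.]
alu1 0.48 [ 0.671 -0.45  -0.002] [194. 356.]
alu1 0.45 [ 0.632 -0.286  0.001] [225. 296.]
alu1 0.43 [ 0.581 -0.288  0.002] [210. 285.]
counter 0.98 [ 0.279 -0.251  0.   ] [139. 218.]
counter 0.95 [ 0.396 -0.477  0.   ] [106. 299.]
counter 0.8 [ 0.447 -0.291 -0.002] [172. 259.]
paddle_top 0.69 [ 0.429 -0.254  0.073] [172. 232.]
paddle_top 0.63 [ 0.247 -0.211  0.076] [136. 188.]
paddle_top 0.56 [ 0.384 -0.43   0.076] [110. 269.]
paddle_top 0.19 [ 0.61   0.268 -0.001] [331. 164.]
pan_floor 0.87 [0.502 0.032 0.077] [259. 178.]
scale 0.6
[... 1453 characters left out ...]
5364e+01,  6.46577804e-04,
        6.25486840e+01, -6.05244751e+00]), 'dq': array([-0.04321269,  0.05643228, -0.13004668, -0.00420867, -0.07852156,
        0.09022293]), 'joint_efforts': array([ 1.26729607e-03, -6.18288660e+01, -2.61851066e+01,  1.59708952e-05,
        2.90122089e-04, -2.73782285e-05]), 'eef_pos': array([ 0.26896205, -0.56418772,  0.2313477 ]), 'ee_rot': array([[-9.02676523e-01,  5.75049867e-05,  4.30319755e-01],
       [-4.30319759e-01, -1.32874476e-04, -9.02676513e-01],
       [ 5.27011103e-06, -9.99999990e-01,  1.44688202e-04]]), 'force': array([-0.50201416,  0.34548643, -0.21408935]), 'moment': array([ 0.03351948,  0.03572205, -0.02644667]), 'width': 0.08527874738167204}
```

View pics/a.png

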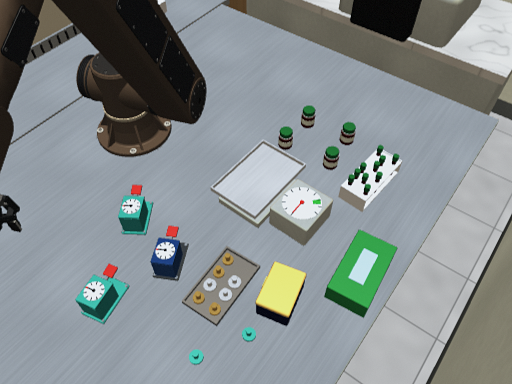

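View pics/b.png

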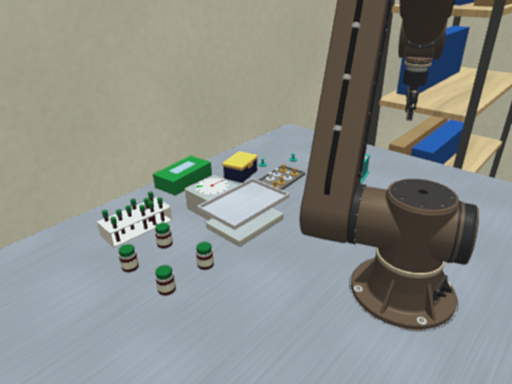

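Views 1–2 show the following:
- **Bottles:** four, at scene pixels (285,137), (308,116), (348,132) and (331,157). The tubes at about (375,165) are small look-alikes.
- **Counters:** blue at (167,255). Turquoise look-alikes are at (135,212) and (97,292).
- **Weights:** seven in the rack at about (222,285). Turquoise alu look-alikes are at (249,334) and (196,356).

Next I need the yaws.

```bash
python3 - <<'E'
from h import *
im=save('scene','c',(120,200,300,340),4)
def rect(l,z,near):
    for d in r.cut_out(l,'scene'):
        m=d['pixels'];v,u=np.nonzero(m)
        if len(u)==0: continue
        if np.hypot(u.mean()-near[0],v.mean()-near[1])>25: continue
        P=np.array([back('scene',a,b,z)[:2] for a,b in zip(u,v)]).astype(np.float32)
        (c,s,a)=cv2.minAreaRect(P);print(l,round(d['p'],2),len(u),'centroid',P.mean(0).round(3),'rect',np.round(c,3),np.round(s,3),round(a,1))
rect('pan_floor',.085,(258,180));rect('rack',.012,(222,285));rect('lever',.072,(172,232));rect('paddle_top',.072,(172,232));rect('counter',.06,(167,255));rect('dial',.084,(302,205));rect('tally',.084,(165,245))
print('dialc',back('scene',302,203,.084),'tally',back('scene',165,244,.084),'paddle',back('scene',173,231,.074))
E
```

```text
Traceback (most recent call last):
  File "h.py", line 16, in back
    c=r.camera_model(cam);K=np.array(c['intrinsics']);R=np.array(c['R']);t=np.array(c['t'])
ValueError: time passes only in moves, steps and waits
```

View pics/c.png

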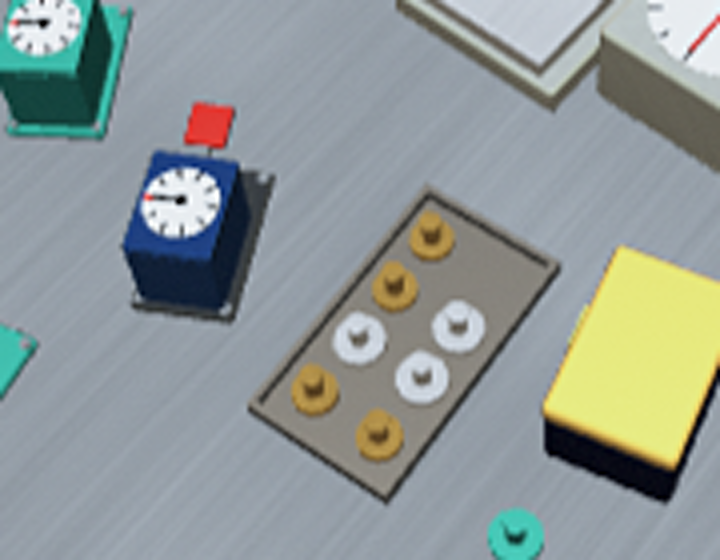

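The crop shows the blue counter with its red paddle at full pixel (172,231). The rack holds four brass weights, at about (228,259), (218,272), (198,297) and (214,309). Three alu weights are at about (209,284), (235,281) and (225,294).

```bash
python3 - <<'E'
s=open('h.py').read()
s=s.replace("def save","_c={}\ndef cm(cam):\n    if cam=='wrist': return r.camera_model(cam)\n    if cam not in _c:_c[cam]=r.camera_model(cam)\n    return _c[cam]\ndef save",1).replace("c=r.camera_model(cam)","c=cm(cam)")
open('h.py','w').write(s)
E
python3 - <<'E'
from h import *
im=r.snapshot('scene')
def rect(l,z,near):
    for d in r.cut_out(l,'scene'):
        m=d['pixels'];v,u=np.nonzero(m)
        if len(u)==0: continue
        if np.hypot(u.mean()-near[0],v.mean()-near[1])>25: continue
        P=np.array([back('scene',a,b,z)[:2] for a,b in zip(u,v)]).astype(np.float32)
        (c,s,a)=cv2.minAreaRect(P);print(l,round(d['p'],2),len(u),'centroid',P.mean(0).round(3),'rect',np.round(c,3),np.round(s,3),round(a,1))
rect('pan_floor',.085,(258,180));rect('rack',.012,(222,285));rect('lever',.072,(172,232));rect('dial',.084,(302,205))
B=lambda u,v,z:back('scene',u,v,z).round(3)
print('dialc',B(302,203,.084),'tally',B(165.3,250,.084),'paddle',B(172.3,231.5,.074))
print('housing top corners',[B(120+x/4,200+y/4,.082) for x,y in[(157,152),(240,162),(222,253),(124,245)]])
for n,x,y in[('b',431,235),('b',394,287),('b',314,388),('b',378,436),('a',357,338),('a',459,326),('a',421,377)]: print(n,B(120+x/4,200+(y-4)/4,.03))
E
```

```text
pan_floor 0.68 3862 centroid [0.504 0.026] rect [0.501 0.031] [0.25  0.167] 89.0
rack 0.58 2476 centroid [ 0.607 -0.269] rect [ 0.605 -0.268] [0.118 0.201] 2.9
lever 0.62 135 centroid [ 0.426 -0.254] rect [ 0.426 -0.254] [0.029 0.041] 37.2
dialc [0.654 0.025 0.084] tally [ 0.459 -0.309  0.084] paddle [ 0.429 -0.254  0.074]
housing top corners [array([ 0.421, -0.292,  0.082]), array([ 0.469, -0.265,  0.082]), array([ 0.505, -0.321,  0.082]), array([ 0.453, -0.354,  0.082])]
b [ 0.579 -0.208  0.03 ]
b [ 0.584 -0.253  0.03 ]
b [ 0.589 -0.337  0.03 ]
b [ 0.642 -0.337  0.03 ]
a [ 0.588 -0.295  0.03 ]
a [ 0.635 -0.249  0.03 ]
a [ 0.638 -0.291  0.03 ]
```

Tool yaw: rolling +25.5° gives tool x = −X, z = −Y and y = down in world axes. I'll start with the tally presses, since the counter is nearby and two cameras agree on four bottles.

Emit:
{"op": "servo_tool", "data": {
  "targets": "0 0 0 6.4 0;0 0 0 6.4 0;0 0 0 6.4 0;0 0 0 6.3 0;-16 6 -31 0 0;-16 8 -31 0 0;-16 8 -31 0 0;-16 10 -31 0 0;-16 10 -31 0 0;-16 10 -31 0 0;-16 10 -31 0 0;-16 10 -31 0 0"
}}

```text
time_s: 2.45
eef_pos: [0.3975, -0.3148, 0.1591]
ee_rot: [[-1.0, 0.0, -0.001], [0.001, -0.001, -1.0], [-0.0, -1.0, 0.001]]
force: [0.8, -0.9, 0.0]
width: 0.0
```

Emit:
{"op": "servo_tool", "data": {
  "targets": "-16 20 -31 0 0;-12 20 -32 0 0;0 0 0 0 0;0 0 0 0 0"
}}

```text
time_s: 2.78
eef_pos: [0.4254, -0.2517, 0.1187]
ee_rot: [[-1.0, -0.001, 0.003], [-0.003, 0.001, -1.0], [0.001, -1.0, -0.001]]
force: [0.5, -0.9, 0.4]
width: -0.0
```

```bash
python3 - <<'E'
from h import *
s=r.state();print(s['eef_pos'],s['ee_rot'].round(3),s['qpos'].round(1),s['width'])
c=r.camera_model('wrist');R=np.array(c['R']);t=np.array(c['t']);print('cam',-R.T@t,'axis',R[2],c['intrinsics'])
save('wrist','w1')
for d in r.landmark_of('paddle_top','wrist'): print(d)
for X in[(.426,-.254,.074)]:print(proj('wrist',X))
E
```

```text
[ 0.42536814 -0.25170357  0.11868075] [[-1.    -0.001  0.003]
 [-0.003  0.001 -1.   ]
 [ 0.001 -1.    -0.001]] [-38.3  26.8 114.1  -0.   39.1  51.6] -3.83048750982295e-05
cam [ 0.50717717 -0.25141686  0.2604591 ] axis [-3.17499383e-01  4.26152889e-04 -9.48258383e-01] [[297.31863964   0.         255.30802102]
 [  0.         297.31863964 190.5167386 ]
 [  0.           0.           1.        ]]
{'centre': [0.3886, -0.4279, 0.0737], 'p': 0.85}
{'centre': [0.4269, -0.2542, 0.0726], 'p': 0.75}
(np.float64(255.91653777323785), np.float64(216.04392527607348))
```

View pics/w1.png

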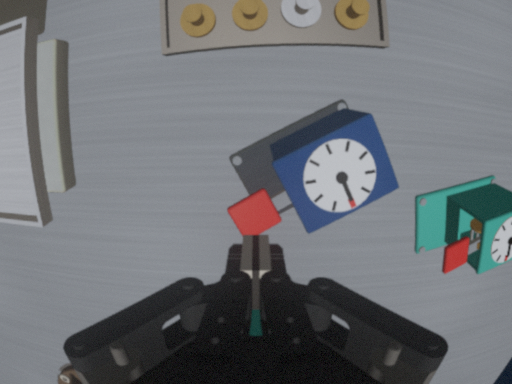

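The wrist view shows the fingertip just above the blue counter's red paddle at (254,214). Its tally pointer sits on the red tick, so it reads 0. I'll press once.

Emit:
{"op": "servo_tool", "data": {
  "targets": "0 30 0 0 0;0 15 0 0 0;0 12 0 0 0;0 10 0 0 0;0 7 0 0 0;0 0 0 0 0;0 0 0 0 0"
}}

```text
time_s: 3.47
eef_pos: [0.4252, -0.255, 0.0483]
ee_rot: [[-1.0, 0.003, -0.002], [0.002, -0.003, -1.0], [-0.003, -1.0, 0.003]]
force: [-10.5, 3.6, 39.1]
width: -0.0001
```

Emit:
{"op": "servo_tool", "data": {
  "targets": "0 -10 0 0 0;0 -20 0 0 0;0 -15 0 0 0;0 0 0 0 0;0 0 0 0 0"
}}

```text
time_s: 3.88
eef_pos: [0.4253, -0.2544, 0.0912]
ee_rot: [[-1.0, 0.002, -0.001], [0.001, -0.002, -1.0], [-0.002, -1.0, 0.002]]
force: [0.5, -0.3, 0.4]
width: -0.0005
```

```bash
python3 - <<'E'
from h import *
a=save('wrist','w2',(200,90,420,240),3)
E
```

```text
(no output)
```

View pics/w2.png

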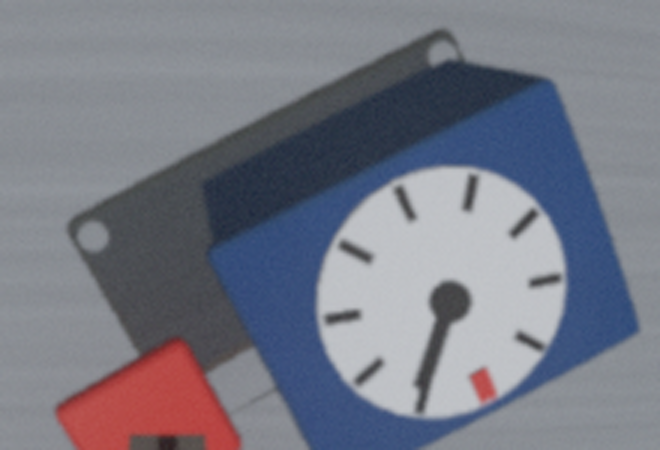

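The pointer moved exactly one tick clockwise. Three more presses to go.

Emit:
{"op": "servo_tool", "data": {
  "targets": "0 15 0 0 0;0 15 0 0 0;0 14 0 0 0;0 0 0 0 0;0 0 0 0 0;0 -14 0 0 0;0 -15 0 0 0;0 -15 0 0 0;0 0 0 0 0;0 0 0 0 0"
}}

```text
time_s: 4.77
eef_pos: [0.425, -0.2535, 0.09]
ee_rot: [[-1.0, 0.0, -0.001], [0.001, -0.0, -1.0], [-0.0, -1.0, 0.0]]
force: [0.2, -0.2, -0.3]
width: 0.0001
```

Emit:
{"op": "servo_tool", "data": {
  "targets": "0 15 0 0 0;0 15 0 0 0;0 14 0 0 0;0 0 0 0 0;0 0 0 0 0;0 -14 0 0 0;0 -15 0 0 0;0 -15 0 0 0;0 0 0 0 0;0 0 0 0 0"
}}

```text
time_s: 5.6
eef_pos: [0.4249, -0.2533, 0.0895]
ee_rot: [[-1.0, -0.0, -0.0], [0.0, 0.0, -1.0], [0.0, -1.0, -0.0]]
force: [-0.6, 0.7, -0.4]
width: -0.0002
```

Emit:
{"op": "servo_tool", "data": {
  "targets": "0 15 0 0 0;0 15 0 0 0;0 14 0 0 0;0 0 0 0 0;0 0 0 0 0;0 -14 0 0 0;0 -15 0 0 0;0 -15 0 0 0;0 0 0 0 0;0 0 0 0 0"
}}

```text
time_s: 6.43
eef_pos: [0.4248, -0.2532, 0.0893]
ee_rot: [[-1.0, -0.0, -0.0], [0.0, 0.0, -1.0], [0.0, -1.0, -0.0]]
force: [-0.1, -0.2, -0.2]
width: -0.0002
```

```bash
python3 - <<'E'
from h import *
a=save('wrist','w3',(200,90,420,240),3)
a=save('scene','s2')
for d in r.landmark_of('bottle1','scene'):print(round(d['p'],2),d['centre'])
E
```

```text
0.75 [0.5979, 0.3863, 0.0034]
0.69 [0.6094, 0.2659, -0.0009]
0.67 [0.428, -0.2515, 0.0734]
0.61 [0.4467, 0.2524, 0.0032]
0.57 [0.4536, 0.3811, -0.0017]
```

View pics/w3.png

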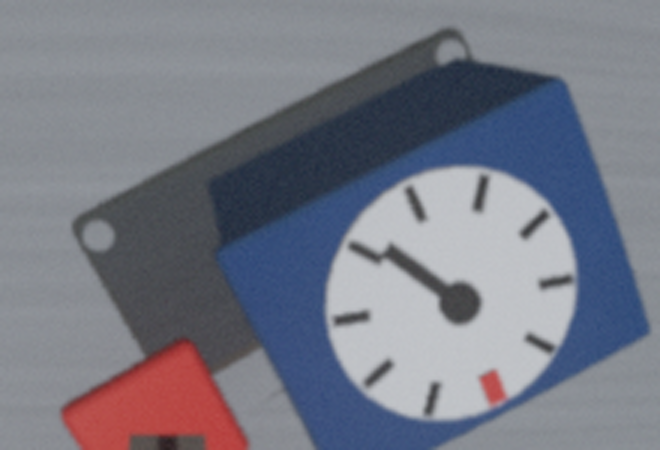

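The tally reads 4, with the pointer on the fourth tick and the lever up. Now bottle A at (0.448, 0.2515).

Emit:
{"op": "servo_tool", "data": {
  "targets": "-8 -37 0 0 0;-8 -37 0 0 0;-8 -37 0 0 50;0 0 -36 0 100;0 0 -36 0 100;0 0 -36 0 100;0 0 -36 0 100;0 0 -36 0 100;0 0 -36 0 100;0 0 -36 0 100;0 0 -36 0 100;0 0 -36 0 100"
}}

```text
time_s: 7.58
eef_pos: [0.4486, 0.0725, 0.2003]
ee_rot: [[-1.0, -0.001, -0.0], [0.0, -0.0, -1.0], [0.001, -1.0, 0.0]]
force: [0.3, -0.1, 0.9]
width: 0.0855
```

Emit:
{"op": "servo_tool", "data": {
  "targets": "0 0 -36 0 100;0 0 -36 0 100;0 0 -36 0 100;0 0 -36 0 100;0 0 -36 0 100;0 33 0 0 100;0 0 0 0 100;0 0 0 0 100"
}}

```text
time_s: 8.25
eef_pos: [0.4481, 0.2504, 0.1666]
ee_rot: [[-1.0, -0.005, 0.0], [-0.0, -0.002, -1.0], [0.005, -1.0, 0.002]]
force: [-0.3, -0.4, 0.6]
width: 0.0855
```

```bash
python3 - <<'E'
from h import *
print(r.state()['eef_pos']);save('wrist','w4')
for d in r.landmark_of('bottle1','wrist'):print(round(d['p'],2),d['centre'])
E
```

```text
[0.44814521 0.25039084 0.16661536]
0.73 [0.611, 0.2672, -0.0006]
0.71 [0.4508, 0.3786, 0.0022]
0.65 [0.6001, 0.3918, -0.0029]
```

Emit:
{"op": "servo_tool", "data": {
  "targets": "0 33 0 0 100;0 33 0 0 100;0 33 0 0 100;0 32 0 0 100;0 0 0 0 100;0 0 0 0 0;0 0 0 0 0;0 0 0 0 0;0 0 0 0 0;0 0 0 0 0;0 0 0 0 0"
}}

```text
time_s: 9.27
eef_pos: [0.4502, 0.251, 0.04]
ee_rot: [[-1.0, 0.004, -0.0], [0.0, 0.001, -1.0], [-0.004, -1.0, -0.001]]
force: [-1.2, -2.8, 16.4]
width: 0.0421
```

Emit:
{"op": "servo_tool", "data": {
  "targets": "0 -33 0 0 0;0 -33 0 0 0;0 -33 0 0 0;0 -33 0 0 0;-5 0 30 0 0;-5 0 30 0 0;-5 0 30 0 0;0 0 30 0 0;0 0 30 0 0;0 0 30 0 0;0 0 30 0 0;0 0 0 0 0"
}}

```text
time_s: 10.27
eef_pos: [0.4643, 0.0372, 0.1708]
ee_rot: [[-1.0, 0.003, -0.003], [0.003, -0.001, -1.0], [-0.003, -1.0, 0.001]]
force: [0.2, 0.7, -1.1]
width: 0.0418
```

```bash
python3 - <<'E'
from h import *
s=r.state();print(s['eef_pos'],s['width'],s['force']);save('side','s4',(120,100,376,300),3)
E
```

```text
[0.46429543 0.0371685  0.17080153] 0.041847539934209775 [ 0.15485727  0.67745848 -1.05666369]
```

View pics/s4.png

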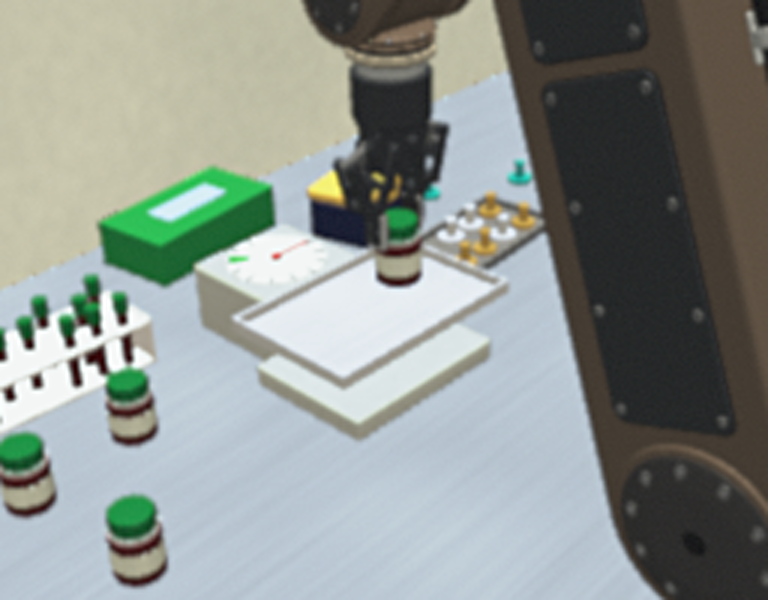

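Bottle A is gripped and hangs upright over the tray. Lowering and releasing it.

Emit:
{"op": "servo_tool", "data": {
  "targets": "0 25 0 0 0;0 20 0 0 0;0 10 0 0 0;0 0 0 0 0;0 0 0 0 30;0 0 0 0 66;0 0 0 0 66;0 0 0 0 66;0 -20 0 0 66;0 -35 0 0 66;0 -30 0 0 66"
}}

```text
time_s: 11.23
eef_pos: [0.4639, 0.0408, 0.2009]
ee_rot: [[-1.0, -0.0, -0.0], [0.0, -0.0, -1.0], [0.0, -1.0, 0.0]]
force: [1.0, -0.6, -0.4]
width: 0.0564
```

Emit:
{"op": "servo_tool", "data": {
  "targets": "-21 0 -32 0 100;-21 0 -32 0 100;-21 0 -32 0 100;-21 0 -32 0 100;-21 0 -32 0 100;-21 0 -32 0 100;-21 0 -32 0 100;0 0 0 0 100;0 0 0 0 100"
}}

```text
time_s: 11.98
eef_pos: [0.6112, 0.2661, 0.1989]
ee_rot: [[-1.0, -0.0, 0.002], [-0.002, -0.0, -1.0], [0.0, -1.0, 0.0]]
force: [-0.9, -1.0, -0.3]
width: 0.0854
```

```bash
python3 - <<'E'
from h import *
s=r.state();print(s['eef_pos'])
for c in('scene','side'):
  save(c,'x_'+c)
  for d in r.landmark_of('bottle1',c):print(c,round(d['p'],2),d['centre'])
E
```

```text
[0.61121527 0.26613889 0.1988734 ]
scene 0.75 [0.6003, 0.3906, 0.0027]
scene 0.62 [0.4528, 0.3798, 0.0006]
scene 0.55 [0.6102, 0.2638, -0.0017]
scene 0.55 [0.4605, 0.042, 0.0726]
side 0.77 [0.5941, 0.3919, 0.0005]
side 0.7 [0.4515, 0.3747, -0.0037]
side 0.62 [0.4625, 0.0425, 0.0692]
side 0.6 [0.6127, 0.2629, -0.0013]
side 0.42 [0.5852, -0.286, 0.0087]
```

Bottle A stands in the tray at about (0.4615, 0.042). Now bottle D.

Emit:
{"op": "servo_tool", "data": {
  "targets": "0 32 0 0 100;0 32 0 0 100;0 32 0 0 100;0 32 0 0 100;0 29 1 0 100;0 0 0 0 100;0 0 0 0 0;0 0 0 0 0;0 0 0 0 0;0 0 0 0 0;0 0 0 0 0;0 0 0 0 0"
}}

```text
time_s: 13.18
eef_pos: [0.6121, 0.2643, 0.0449]
ee_rot: [[-1.0, 0.004, -0.0], [0.0, 0.001, -1.0], [-0.004, -1.0, -0.001]]
force: [-1.9, 0.1, 8.7]
width: 0.038
```

Emit:
{"op": "servo_tool", "data": {
  "targets": "0 -33 0 0 0;0 -33 0 0 0;0 -33 0 0 0;0 -33 0 0 0;8 0 32 0 0;8 0 32 0 0;8 0 32 0 0;8 0 32 0 0;12 0 32 0 0;12 0 32 0 0;12 0 35 0 0;0 0 0 0 0"
}}

```text
time_s: 14.18
eef_pos: [0.5414, 0.0325, 0.1755]
ee_rot: [[-1.0, 0.001, -0.003], [0.003, -0.001, -1.0], [-0.001, -1.0, 0.001]]
force: [1.1, -0.8, -0.7]
width: 0.0381
```

Emit:
{"op": "servo_tool", "data": {
  "targets": "0 25 -3 0 0;0 20 0 0 0;0 14 0 0 0;0 0 0 0 0;0 0 0 0 30;0 0 0 0 66;0 0 0 0 66;0 0 0 0 66;0 -20 0 0 66;0 -35 0 0 66;0 -30 0 0 66"
}}

```text
time_s: 15.1
eef_pos: [0.5429, 0.0398, 0.202]
ee_rot: [[-1.0, -0.0, -0.0], [0.0, -0.0, -1.0], [0.0, -1.0, 0.0]]
force: [0.6, 0.4, 0.3]
width: 0.0564
```

Emit:
{"op": "servo_tool", "data": {
  "targets": "9 0 -34 0 100;9 0 -34 0 100;9 0 -34 0 100;9 0 -34 0 100;9 0 -34 0 100;9 0 -34 0 100;9 0 -34 0 100;9 0 -34 0 100;9 0 -34 0 100;9 0 -34 0 100;0 0 0 0 100;0 0 0 0 100"
}}

```text
time_s: 16.1
eef_pos: [0.4524, 0.3812, 0.2006]
ee_rot: [[-1.0, 0.001, 0.003], [-0.003, 0.0, -1.0], [-0.001, -1.0, -0.0]]
force: [-0.0, -0.6, 0.5]
width: 0.0855
```

```bash
python3 - <<'E'
from h import *
s=r.state();print(s['eef_pos'])
for c in('scene','side'):
  save(c,'x_'+c)
  for d in r.landmark_of('bottle1',c):print(c,round(d['p'],2),d['centre'])
E
```

```text
[0.45241423 0.38122445 0.20061599]
scene 0.89 [0.4617, 0.0392, 0.0674]
scene 0.83 [0.5417, 0.0398, 0.0657]
scene 0.57 [0.455, 0.3803, 0.0013]
scene 0.5 [0.598, 0.3904, 0.0017]
scene 0.18 [0.7431, 0.2663, -0.0003]
side 0.92 [0.5961, 0.3941, 0.0014]
side 0.74 [0.4632, 0.0414, 0.0674]
side 0.65 [0.453, 0.3763, 0.0007]
side 0.63 [0.5415, 0.0413, 0.065]
```

Emit:
{"op": "servo_tool", "data": {
  "targets": "0 32 3 0 100;0 32 0 0 100;0 32 0 0 100;0 32 0 0 100;0 29 0 0 100;0 0 0 0 100;0 0 0 0 0;0 0 0 0 0;0 0 0 0 0;0 0 0 0 0;0 0 0 0 0;0 0 0 0 0"
}}

```text
time_s: 17.3
eef_pos: [0.454, 0.3771, 0.0454]
ee_rot: [[-1.0, 0.003, -0.0], [0.0, 0.001, -1.0], [-0.003, -1.0, -0.001]]
force: [-1.0, -1.1, 8.8]
width: 0.0383
```

Emit:
{"op": "servo_tool", "data": {
  "targets": "0 -33 0 0 0;0 -33 0 0 0;0 -33 0 0 0;0 -33 0 0 0;-2 0 33 0 0;-2 0 33 0 0;-2 0 33 0 0;-2 0 33 0 0;-2 0 33 0 0;-2 0 33 0 0;0 0 33 0 0;0 0 27 0 0"
}}

```text
time_s: 18.3
eef_pos: [0.465, 0.1169, 0.1764]
ee_rot: [[-1.0, 0.002, -0.001], [0.001, -0.0, -1.0], [-0.002, -1.0, 0.0]]
force: [0.8, 0.0, -1.2]
width: 0.038
```

Emit:
{"op": "servo_tool", "data": {
  "targets": "0 0 0 0 0;0 0 0 0 0"
}}

```text
time_s: 18.47
eef_pos: [0.4654, 0.1178, 0.1763]
ee_rot: [[-1.0, 0.002, -0.003], [0.003, 0.0, -1.0], [-0.002, -1.0, -0.0]]
force: [-0.4, 0.7, -0.6]
width: 0.038
```

Emit:
{"op": "servo_tool", "data": {
  "targets": "0 28 0 0 0;0 22 0 0 0;0 15 0 0 0;0 0 0 0 0;0 0 0 0 30;0 0 0 0 62;0 0 0 0 62;0 0 0 0 62;0 -20 0 0 62;0 -35 0 0 62;0 -35 0 0 62"
}}

```text
time_s: 19.38
eef_pos: [0.4646, 0.1187, 0.2015]
ee_rot: [[-1.0, -0.001, -0.0], [0.0, -0.0, -1.0], [0.001, -1.0, 0.0]]
force: [0.2, -0.2, -0.3]
width: 0.053
```

Emit:
{"op": "servo_tool", "data": {
  "targets": "-15 0 -30 0 100;-15 0 -30 0 100;-15 0 -30 0 100;-15 0 -30 0 100;-15 0 -30 0 100;-15 0 -30 0 100;-14 0 -30 0 100;-14 0 -32 0 100;-14 0 -31 0 100;0 0 0 0 100;0 0 0 0 100"
}}

```text
time_s: 20.3
eef_pos: [0.597, 0.393, 0.2]
ee_rot: [[-1.0, 0.0, 0.001], [-0.001, -0.0, -1.0], [-0.0, -1.0, 0.0]]
force: [0.1, -0.8, 0.1]
width: 0.0852
```

```bash
python3 - <<'E'
from h import *
s=r.state();print(s['eef_pos'])
for c in('scene','side'):
  save(c,'x_'+c)
  for d in r.landmark_of('bottle1',c):print(c,round(d['p'],2),d['centre'])
E
```

```text
[0.59704124 0.39298129 0.20002736]
scene 0.68 [0.5421, 0.0426, 0.0582]
scene 0.68 [0.4606, 0.0453, 0.06]
scene 0.68 [0.5869, 0.4292, 0.0053]
scene 0.62 [0.4669, 0.1195, 0.0586]
side 0.97 [0.4619, 0.1153, 0.0596]
side 0.75 [0.5825, 0.4318, -0.0032]
side 0.72 [0.4624, 0.0426, 0.0585]
```

Bottle C was knocked aside to (0.585, 0.430). I'll shift over and check it from the wrist camera.

Emit:
{"op": "servo_tool", "data": {
  "targets": "4 0 -13 0 100;4 0 -13 0 100;4 0 -12 0 100;0 0 0 0 100;0 0 0 0 100"
}}

```text
time_s: 20.92
eef_pos: [0.5845, 0.4308, 0.2001]
ee_rot: [[-1.0, -0.0, 0.001], [-0.001, -0.0, -1.0], [0.0, -1.0, 0.0]]
force: [-0.3, -0.4, -0.1]
width: 0.0853
```

```bash
python3 - <<'E'
from h import *
print(r.state()['eef_pos'])
a=save('side','s6',(60,180,316,330),3)
for c in('scene','wrist'):
  save(c,'x_'+c)
  for d in r.landmark_of('bottle1',c):print(c,round(d['p'],2),d['centre'])
E
```

```text
[0.58452457 0.43077238 0.20011447]
scene 0.87 [0.5375, 0.041, 0.0588]
scene 0.8 [0.4654, 0.1213, 0.0576]
scene 0.69 [0.4621, 0.0419, 0.0599]
scene 0.64 [0.628, -0.246, 0.0071]
scene 0.6 [0.5754, -0.2424, 0.0057]
scene 0.51 [0.5857, 0.4286, 0.0035]
scene 0.29 [0.7519, -0.2089, 0.0026]
wrist 0.69 [0.5855, 0.4285, -0.0007]
wrist 0.63 [0.4616, 0.0438, 0.0584]
```

View pics/s6.png

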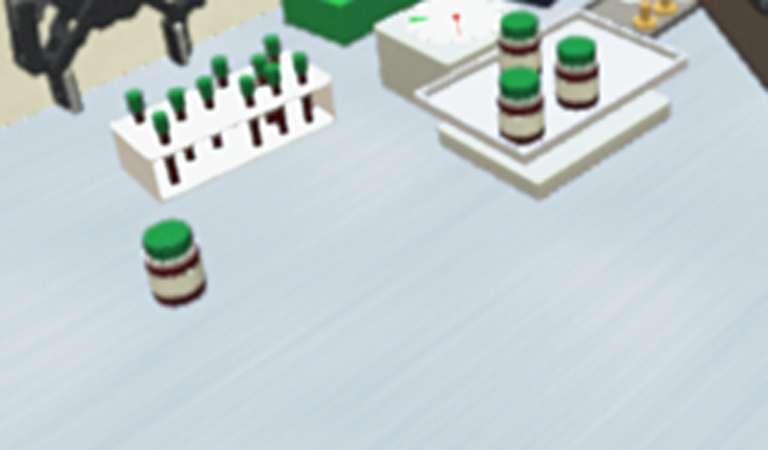

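Bottle C is upright at crop pixel (173,265), and three bottles stand in the tray. Picking C up.

Emit:
{"op": "servo_tool", "data": {
  "targets": "-1 32 2 0 100;0 32 0 0 100;0 32 0 0 100;0 32 0 0 100;0 29 0 0 100;0 0 0 0 100;0 0 0 0 0;0 0 0 0 0;0 0 0 0 0;0 0 0 0 0;0 0 0 0 0;0 0 0 0 0"
}}

```text
time_s: 22.17
eef_pos: [0.5871, 0.4282, 0.0459]
ee_rot: [[-1.0, 0.003, -0.0], [0.0, 0.002, -1.0], [-0.003, -1.0, -0.002]]
force: [-0.6, -0.2, 6.9]
width: 0.0382
```

Emit:
{"op": "servo_tool", "data": {
  "targets": "0 -33 0 0 0;0 -33 0 0 0;0 -33 0 0 0;0 -33 0 0 0;5 0 35 0 0;5 0 35 0 0;5 0 35 0 0;5 0 35 0 0;5 0 35 0 0;5 0 35 0 0;5 0 35 0 0;5 0 35 0 0"
}}

```text
time_s: 23.17
eef_pos: [0.5458, 0.1462, 0.1766]
ee_rot: [[-1.0, 0.002, -0.0], [0.0, 0.0, -1.0], [-0.002, -1.0, -0.0]]
force: [1.4, -0.2, -1.7]
width: 0.0379
```

Emit:
{"op": "servo_tool", "data": {
  "targets": "1 0 33 0 0;0 0 0 0 0;0 0 0 0 0"
}}

```text
time_s: 23.42
eef_pos: [0.5454, 0.1134, 0.1766]
ee_rot: [[-1.0, 0.002, -0.003], [0.003, 0.0, -1.0], [-0.002, -1.0, -0.0]]
force: [0.6, 0.8, -0.6]
width: 0.0378
```

Emit:
{"op": "servo_tool", "data": {
  "targets": "0 30 -2 0 0;0 25 0 0 0;0 16 0 0 0;0 0 0 0 0;0 0 0 0 30;0 0 0 0 62;0 0 0 0 62;0 0 0 0 62;0 -25 0 0 62;0 -35 0 0 62;0 -35 0 0 62"
}}

```text
time_s: 24.33
eef_pos: [0.5447, 0.1167, 0.2007]
ee_rot: [[-1.0, -0.001, -0.0], [0.0, -0.0, -1.0], [0.001, -1.0, 0.0]]
force: [0.0, 0.1, 0.4]
width: 0.0531
```

Emit:
{"op": "servo_tool", "data": {
  "targets": "-4 0 36 0 32;-4 0 36 0 32;-4 0 36 0 32;-4 0 36 0 32;-4 0 36 0 32;-4 0 36 0 32;-4 0 36 0 32;-4 0 36 0 32;-4 0 36 0 32;-4 0 36 0 32;0 0 0 0 32;0 0 0 0 32"
}}

```text
time_s: 25.33
eef_pos: [0.5848, -0.245, 0.1996]
ee_rot: [[-1.0, 0.001, -0.003], [0.003, -0.0, -1.0], [-0.001, -1.0, 0.0]]
force: [-0.3, 0.3, -0.3]
width: 0.0271
```

```bash
python3 - <<'E'
from h import *
s=r.state();print(s['eef_pos'],s['width'])
a=save('scene','s7',(180,100,380,340))
b=save('wrist','w7')
crop=cv2.resize(a[110:260,190:360],None,fx=4,fy=4,interpolation=cv2.INTER_CUBIC)
cv2.imwrite('pics/s7c.png',cv2.cvtColor(crop,cv2.COLOR_RGB2BGR))
for l in('bottle1','brass1','alu1'):
 for c in('scene','wrist'):
  for d in r.landmark_of(l,c):print(l,c,round(d['p'],2),d['centre'])
E
```

```text
[ 0.58479817 -0.24499399  0.19963368] 0.027089244450579184
bottle1 scene 0.83 [0.5413, 0.0405, 0.053]
bottle1 scene 0.76 [0.4603, 0.0433, 0.0563]
bottle1 scene 0.71 [0.5454, 0.1188, 0.0541]
bottle1 scene 0.62 [0.4668, 0.1202, 0.0533]
bottle1 wrist 0.93 [0.4598, 0.122, 0.0569]
bottle1 wrist 0.84 [0.463, 0.042, 0.0515]
bottle1 wrist 0.73 [0.5413, 0.043, 0.0531]
bottle1 wrist 0.53 [0.5437, 0.1178, 0.0497]
brass1 scene 0.66 [0.6365, -0.3347, 0.0062]
brass1 scene 0.57 [0.5741, -0.2455, 0.0049]
brass1 scene 0.55 [0.5834, -0.3356, 0.0026]
brass1 scene 0.43 [0.574, -0.1981, 0.007]
brass1 scene 0.28 [0.5414, 0.0394, 0.0508]
brass1 wrist 0.94 [0.574, -0.1982, 0.0036]
brass1 wrist 0.85 [0.6348, -0.3314, 0.0055]
brass1 wrist 0.69 [0.5774, -0.2417, 0.0064]
brass1 wrist 0.66 [0.5801, -0.337, 0.0052]
alu1 scene 0.68 [0.6715, -0.4508, -0.0023]
alu1 scene 0.66 [0.7436, -0.3263, -0.0019]
alu1 scene 0.56 [0.5814, -0.2897, 0.0011]
alu1 scene 0.46 [0.6286, -0.2442, 0.0051]
alu1 scene 0.45 [0.6307, -0.2875, 0.001]
alu1 wrist 0.97 [0.5785, -0.2896, 0.0054]
alu1 wrist 0.75 [0.632, -0.2439, 0.002]
alu1 wrist 0.58 [0.6333, -0.2854, 0.0056]
alu1 wrist 0.58 [0.7442, -0.3309, 0.0024]
alu1 wrist 0.58 [0.6802, -0.4471, 0.0031]
```

View pics/s7c.png

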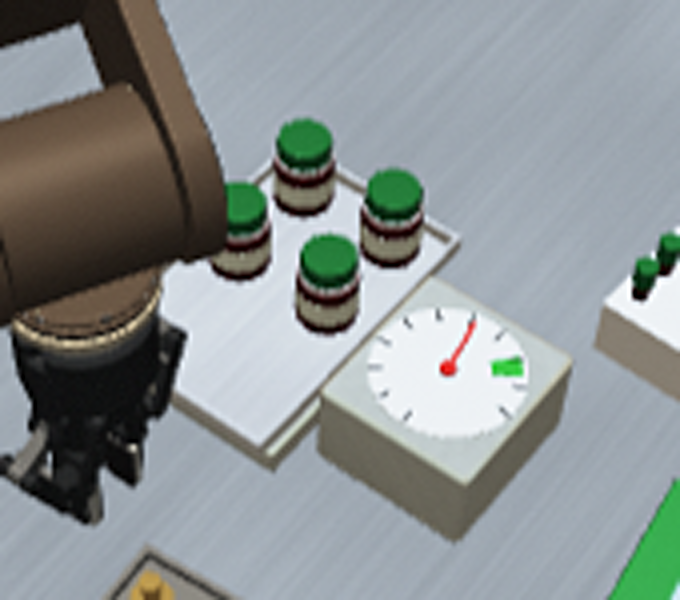

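View pics/w7.png

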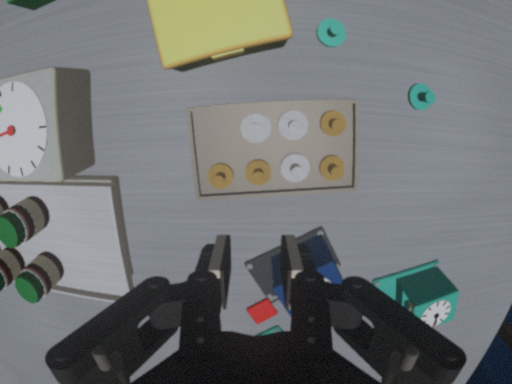

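The scene crop shows all four bottles upright. The pointer's tip is at crop (473,322) and its hub at (448,369), short of the green band at (507,367). I'll work out the reading.

```bash
cat > dial.py <<'E'
from h import *
def dial(im,yaw=-2.0):
    # red pixels near dial -> world at z=.084, direction from dial centre
    sub=im[175:235,270:335].astype(int);m=(sub[...,0]>150)&(sub[...,1]<110)&(sub[...,2]<110)
    g=(sub[...,1]>150)&(sub[...,0]<120)&(sub[...,2]<140)
    w=(sub.min(2)>225)
    f=lambda k:np.array([back('scene',u+270,v+175,.084)[:2] for v,u in np.argwhere(k)])
    P,G=f(m),f(g)
    c=np.array([.502,.031])+.15*np.array([np.cos(np.radians(yaw)),np.sin(np.radians(yaw))])
    ang=lambda d:(np.radians(yaw)-np.pi/2-np.arctan2(d[1],d[0]))%(2*np.pi)
    far=P[np.argsort(-np.linalg.norm(P-c,axis=1))[:max(3,len(P)//3)]].mean(0)
    q=[(ang(x-c)) for x in G]
    print('n',len(P),'angle',ang(far-c),'g',ang(far-c)/.012,'green',np.mean(q) if len(q) else None,np.linalg.norm(far-c))
E
python3 - <<'E'
from dial import *
im=r.snapshot('scene');dial(im)
o=cv2.cvtColor(cv2.imread('pics/a.png'),cv2.COLOR_BGR2RGB);dial(o)
s=r.state();print(s['time_s'],s['eef_pos'])
E
```

```text
n 22 angle 2.9045840427439558 g 242.04867022866298 green 3.9487162490000838 0.032758433607202715
n 19 angle 0.035843886414201886 g 2.9869905345168237 green 3.945927560789381 0.027027018980987916
25.7833 [ 0.58516374 -0.24257966  0.19951332]
```

The load is about 240 g, so I need about 90 g more: one brass and two alu, for 330 g. Brass first, at (0.5745, −0.199).

Emit:
{"op": "servo_tool", "data": {
  "targets": "5 0 -22 0 32;5 0 -21 0 32;0 33 0 0 32;0 33 0 0 32;0 33 0 0 32;0 30 0 0 32;0 25 0 0 32;0 15 0 0 32;0 10 0 0 32;0 0 0 0 32;0 0 0 0 32"
}}

```text
time_s: 26.7
eef_pos: [0.5753, -0.2002, 0.0206]
ee_rot: [[-1.0, 0.0, -0.0], [0.0, -0.0, -1.0], [-0.0, -1.0, 0.0]]
force: [0.3, -1.2, 0.2]
width: 0.0276
```

Emit:
{"op": "servo_tool", "data": {
  "targets": "0 0 0 0 0;0 0 0 0 0;0 0 0 0 0;0 0 0 0 0;0 -20 0 0 0;0 -30 0 0 0;0 -30 0 0 0;0 -30 0 0 0;0 -30 0 0 0;0 0 0 0 0"
}}

```text
time_s: 27.53
eef_pos: [0.5769, -0.2011, 0.1665]
ee_rot: [[-1.0, 0.008, -0.0], [0.0, -0.004, -1.0], [-0.008, -1.0, 0.004]]
force: [0.2, -1.0, -0.7]
width: 0.0084
```

```bash
python3 - <<'E'
from h import *
s=r.state();print(s['eef_pos'],s['width'])
c=r.camera_model('wrist')
save('wrist','w8',(120,60,400,300),2.5)
print(proj('wrist',s['eef_pos']))
E
```

```text
[ 0.57689086 -0.20107444  0.1664957 ] 0.008386130781330249
(np.float64(256.4663487674795), np.float64(251.22739184562826))
```

View pics/w8.png

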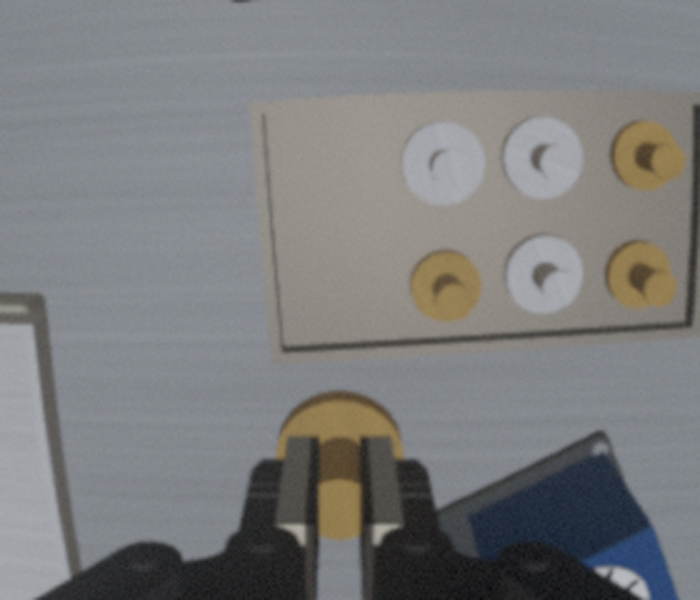

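The brass weight is gripped by its knob (width 8 mm). Placing it in the tray.

Emit:
{"op": "servo_tool", "data": {
  "targets": "20 0 -27 0 0;20 0 -27 0 0;20 0 -27 0 0;20 0 -26 0 0;20 0 -26 0 0;20 0 -26 0 0;0 30 0 0 0;0 30 0 0 0;0 25 0 0 0;0 12 0 0 0;0 0 0 0 0;0 0 0 0 0"
}}

```text
time_s: 28.58
eef_pos: [0.4545, -0.0411, 0.0627]
ee_rot: [[-1.0, -0.002, -0.0], [0.0, 0.0, -1.0], [0.002, -1.0, -0.0]]
force: [-1.3, 0.7, 4.6]
width: 0.0085
```

Emit:
{"op": "servo_tool", "data": {
  "targets": "0 0 0 0 32;0 0 0 0 32;0 0 0 0 32;0 -15 0 0 32;0 -30 0 0 32;0 -30 0 0 32;0 -30 0 0 32;-25 -10 30 0 32;-25 -10 30 0 32;-25 0 30 0 32;-25 0 30 0 32;-25 0 30 0 32"
}}

```text
time_s: 29.58
eef_pos: [0.581, -0.1929, 0.1896]
ee_rot: [[-1.0, 0.002, -0.0], [0.0, -0.001, -1.0], [-0.002, -1.0, 0.001]]
force: [0.4, 0.5, 0.2]
width: 0.0275
```

Emit:
{"op": "servo_tool", "data": {
  "targets": "-25 0 25 0 32;-25 0 25 0 32;0 0 0 0 32;0 0 0 0 32"
}}

```text
time_s: 29.92
eef_pos: [0.6303, -0.2423, 0.188]
ee_rot: [[-1.0, 0.0, -0.002], [0.002, -0.0, -1.0], [-0.0, -1.0, 0.0]]
force: [-0.3, 0.3, -0.1]
width: 0.0274
```

```bash
python3 - <<'E'
from h import *
s=r.state();print(s['eef_pos'],s['width'])
for c in('scene','wrist'):
 save(c,'y_'+c)
 for l in('brass1','alu1'):
  for d in r.landmark_of(l,c):print(l,c,round(d['p'],2),d['centre'])
E
```

```text
[ 0.63026861 -0.24230893  0.18802863] 0.027392935986379895
brass1 scene 0.6 [0.6349, -0.329, 0.0092]
brass1 scene 0.5 [0.5807, -0.3355, -0.0001]
brass1 scene 0.5 [0.5727, -0.2455, 0.0062]
alu1 scene 0.7 [0.6267, -0.2471, 0.0094]
alu1 scene 0.66 [0.5831, -0.288, 0.001]
alu1 scene 0.64 [0.6706, -0.4499, -0.0018]
alu1 scene 0.52 [0.6342, -0.2878, 0.0023]
alu1 scene 0.46 [0.74, -0.3251, -0.0018]
brass1 wrist 0.91 [0.5802, -0.3334, 0.0044]
brass1 wrist 0.8 [0.636, -0.3322, 0.0062]
brass1 wrist 0.62 [0.5804, -0.2429, 0.0056]
brass1 wrist 0.61 [0.4526, -0.0336, 0.0468]
alu1 wrist 0.87 [0.63, -0.2421, 0.0027]
alu1 wrist 0.84 [0.6808, -0.4479, 0.0048]
alu1 wrist 0.79 [0.742, -0.3327, 0.0061]
alu1 wrist 0.77 [0.6342, -0.2848, 0.0049]
alu1 wrist 0.7 [0.5808, -0.2899, 0.0082]
```

The brass is in the tray. First alu next.

Emit:
{"op": "servo_tool", "data": {
  "targets": "0 33 0 0 32;0 33 0 0 32;0 33 0 0 32;0 33 0 0 32;0 25 0 0 32;0 10 0 0 32;0 0 0 0 32;0 0 0 0 32;0 0 0 0 0;0 0 0 0 0;0 0 0 0 0;0 0 0 0 0"
}}

```text
time_s: 31.22
eef_pos: [0.631, -0.2417, 0.0235]
ee_rot: [[-1.0, 0.003, -0.0], [0.0, -0.002, -1.0], [-0.003, -1.0, 0.002]]
force: [-0.9, 1.1, 6.6]
width: 0.0084
```

Emit:
{"op": "servo_tool", "data": {
  "targets": "0 -20 0 0 0;0 -30 0 0 0;0 -30 0 0 0;0 -30 0 0 0;0 -30 0 0 0;22 0 -33 0 0;22 0 -33 0 0;22 0 -33 0 0;22 0 -33 0 0;21 0 -33 0 0;21 0 -33 0 0;0 0 0 0 0"
}}

```text
time_s: 32.22
eef_pos: [0.4963, -0.039, 0.1623]
ee_rot: [[-1.0, -0.001, 0.002], [-0.002, 0.001, -1.0], [0.001, -1.0, -0.001]]
force: [1.4, -0.9, -0.1]
width: 0.0083
```

Emit:
{"op": "servo_tool", "data": {
  "targets": "0 30 0 0 0;0 30 0 0 0;0 25 0 0 0;0 13 0 0 0;0 0 0 0 0;0 0 0 0 0;0 0 0 0 32;0 0 0 0 32;0 0 0 0 32;0 -15 0 0 32;0 -30 0 0 32;0 -30 0 0 32"
}}

```text
time_s: 33.22
eef_pos: [0.4997, -0.0432, 0.1393]
ee_rot: [[-1.0, -0.001, -0.0], [0.0, 0.0, -1.0], [0.001, -1.0, -0.0]]
force: [1.2, -0.3, -0.4]
width: 0.0276
```

Emit:
{"op": "servo_tool", "data": {
  "targets": "0 -30 0 0 32;-22 -20 35 0 32;-22 0 35 0 32;-22 0 35 0 32;-22 0 35 0 32;-22 0 34 0 32;-22 0 34 0 32;-2 0 33 0 32;0 0 0 0 32;0 0 0 0 32"
}}

```text
time_s: 34.05
eef_pos: [0.6316, -0.2826, 0.1864]
ee_rot: [[-1.0, 0.0, -0.003], [0.003, -0.0, -1.0], [-0.0, -1.0, 0.0]]
force: [0.3, 0.9, 0.5]
width: 0.0274
```

```bash
python3 - <<'E'
from h import *
s=r.state();print(s['eef_pos'],s['width'])
for c in('wrist',):
 save(c,'z_'+c)
 for l in('brass1','alu1'):
  for d in r.landmark_of(l,c):print(l,c,round(d['p'],2),d['centre'])
E
```

```text
[ 0.63160108 -0.28261987  0.18644031] 0.027435730183097768
brass1 wrist 0.88 [0.453, -0.0359, 0.0448]
brass1 wrist 0.82 [0.5839, -0.3334, 0.0014]
brass1 wrist 0.81 [0.5805, -0.2398, 0.006]
alu1 wrist 0.98 [0.7483, -0.3312, 0.002]
alu1 wrist 0.88 [0.5003, -0.0425, 0.0421]
alu1 wrist 0.7 [0.6357, -0.2856, 0.0036]
alu1 wrist 0.61 [0.5794, -0.2403, 0.0071]
alu1 wrist 0.6 [0.58, -0.2887, 0.0055]
alu1 wrist 0.57 [0.6781, -0.4486, 0.0028]
alu1 wrist 0.52 [0.4478, -0.2949, -0.0]
```

Emit:
{"op": "servo_tool", "data": {
  "targets": "-2 33 2 0 32;0 33 0 0 32;0 33 0 0 32;0 33 0 0 32;0 23 0 0 32;0 10 0 0 32;0 0 0 0 32;0 0 0 0 32;0 0 0 0 0;0 0 0 0 0;0 0 0 0 0;0 0 0 0 0"
}}

```text
time_s: 35.2
eef_pos: [0.6349, -0.2833, 0.0237]
ee_rot: [[-1.0, 0.003, -0.0], [0.0, -0.002, -1.0], [-0.003, -1.0, 0.002]]
force: [-0.4, 1.5, 7.5]
width: 0.008
```

Emit:
{"op": "servo_tool", "data": {
  "targets": "0 -20 0 0 0;0 -30 0 0 0;0 -30 0 0 0;0 -30 0 0 0;0 -30 0 0 0;13 0 -34 0 0;13 0 -34 0 0;13 0 -34 0 0;13 0 -34 0 0;13 0 -34 0 0;13 0 -34 0 0;12 0 -34 0 0"
}}

```text
time_s: 36.2
eef_pos: [0.5432, -0.0436, 0.1625]
ee_rot: [[-1.0, 0.002, -0.001], [0.001, -0.0, -1.0], [-0.002, -1.0, 0.0]]
force: [0.3, 0.8, -0.7]
width: 0.0084
```

Emit:
{"op": "servo_tool", "data": {
  "targets": "0 0 0 0 0;0 30 0 0 0;0 30 0 0 0;0 25 0 0 0;0 14 0 0 0;0 0 0 0 0;0 0 0 0 0;0 0 0 0 32;0 0 0 0 32;0 0 0 0 32;0 -15 0 0 32;0 -30 0 0 32"
}}

```text
time_s: 37.2
eef_pos: [0.5429, -0.0449, 0.1063]
ee_rot: [[-1.0, -0.004, -0.0], [0.0, 0.001, -1.0], [0.004, -1.0, -0.001]]
force: [-0.3, -1.0, -0.9]
width: 0.0274
```

Emit:
{"op": "servo_tool", "data": {
  "targets": "0 -30 0 0 32;0 -30 0 0 32;0 -20 35 0 32;0 0 35 0 32;0 0 35 0 32;0 0 35 0 32;0 0 35 0 32;0 0 35 0 32;0 0 0 0 32;0 0 0 0 32;0 0 0 0 32;0 0 0 0 32"
}}

```text
time_s: 38.2
eef_pos: [0.544, -0.254, 0.1878]
ee_rot: [[-1.0, 0.0, 0.001], [-0.001, -0.0, -1.0], [-0.0, -1.0, 0.0]]
force: [0.6, 0.6, 0.7]
width: 0.0271
```

```bash
python3 - <<'E'
from dial import *
s=r.state();print(s['eef_pos'],s['width'])
im=r.snapshot('scene');dial(im)
w=r.snapshot('wrist')
A=cv2.resize(im[110:260,190:360],None,fx=3.5,fy=3.5,interpolation=cv2.INTER_CUBIC)
cv2.imwrite('pics/e1.png',cv2.cvtColor(A,cv2.COLOR_RGB2BGR));cv2.imwrite('pics/e2.png',cv2.cvtColor(w,cv2.COLOR_RGB2BGR))
for l in('bottle1','brass1','alu1','tip_box','tube_rack'):
 for c in('scene','wrist'):
  for d in r.landmark_of(l,c):
   if d['p']>.3:print(l,c,round(d['p'],2),d['centre'])
E
```

```text
[ 0.54397206 -0.25402564  0.18782232] 0.027117386300636502
n 25 angle 3.976261219225946 g 331.35510160216216 green 3.953479373105816 0.03284215374513269
bottle1 scene 0.87 [0.545, 0.1171, 0.0453]
bottle1 scene 0.67 [0.5398, 0.0392, 0.0406]
bottle1 scene 0.56 [0.4603, 0.0414, 0.0467]
bottle1 scene 0.54 [0.4652, 0.1221, 0.042]
bottle1 wrist 0.96 [0.5446, 0.0394, 0.0429]
bottle1 wrist 0.64 [0.4627, 0.1218, 0.045]
bottle1 wrist 0.58 [0.4604, 0.0425, 0.0427]
brass1 scene 0.69 [0.6333, -0.3312, 0.0044]
brass1 scene 0.58 [0.4484, -0.0391, 0.0439]
brass1 scene 0.53 [0.584, -0.334, 0.002]
brass1 scene 0.49 [0.5703, -0.2441, 0.0052]
brass1 wrist 0.87 [0.5775, -0.2429, 0.0044]
brass1 wrist 0.78 [0.6369, -0.3304, 0.0069]
brass1 wrist 0.74 [0.5806, -0.3302, 0.0042]
brass1 wrist 0.71 [0.4542, -0.0361, 0.0431]
alu1 scene 0.67 [0.501, -0.044, 0.0445]
alu1 scene 0.66 [0.67, -0.4488, -0.0035]
alu1 scene 0.63 [0.5417, -0.0499, 0.0389]
alu1 scene 0.61 [0.5827, -0.2909, 0.001]
alu1 scene 0.34 [0.5436, 0.0406, 0.0426]
alu1 wrist 0.96 [0.5795, -0.29, 0.0027]
alu1 wrist 0.85 [0.5398, -0.042, 0.0433]
alu1 wrist 0.73 [0.6788, -0.4472, 0.0032]
alu1 wrist 0.61 [0.5015, -0.0449, 0.0419]
tip_box scene 0.76 [0.7525, -0.2072, 0.0021]
tube_rack scene 0.96 [0.7436, 0.2669, 0.0006]
```

View pics/e1.png

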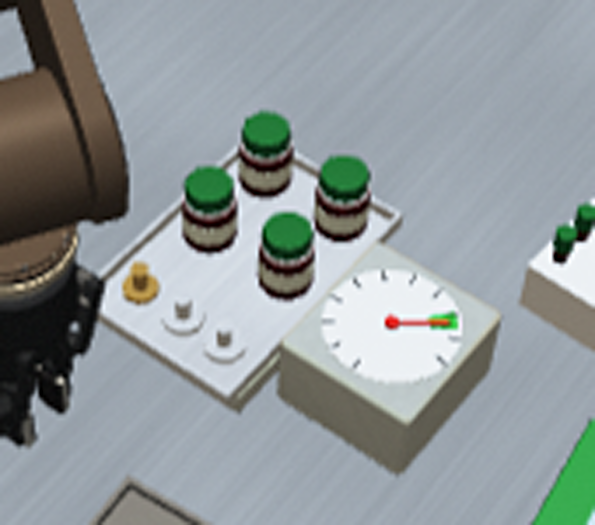

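View pics/e2.png

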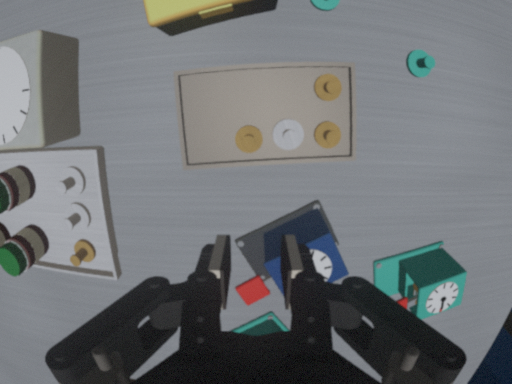

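The pointer is in the middle of the green band at about 331 g. The four bottles and three weights are in the tray, and the other four weights are in the rack. Handing in.

```bash
python3 - <<'E'
from rig import r
print(r.hand_in(), r.state()['time_s'])
E
```

```text
the job is handed in; nothing more can be done
the job is handed in; nothing more can be done
```

I handed the job in at about 39 s of robot time. All four blood bottles stand upright in the tray, along with one brass (50 g) and two aluminium (20 g) weights. The blue counter took one full lever press per bottle.

**Last checks**
- **Scale:** the pointer read about 3.98 rad (about 331 g), near the middle of the green band. I read it in one picture and did not measure whether it was still moving.
- **Bottles:** all four show upright in the tray in the last scene picture. The last wrist reading listed only three of them. One bottle was knocked about 4 cm aside before I reached it, so I located it again before picking it up.
- **Tally:** it showed 4 with the lever up right after the last press. I did not take another close look at it before handing in.
- **Other weights:** the remaining three brass and one aluminium are in the grey rack.
- **Bystanders:** the tube rack and tip box are within a few millimetres of where they started.
- **Arm:** the gripper was empty and about 10 cm clear of everything at hand-in.

No check failed. The hand-in reports no verdict.

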